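# Refit the oven door's balance spring

## Task

Put the tension spring back on the oven door's hinge frame: take it from its rest by the pull tab, hook its bent leg fully down into the hole of the anchor plate (feel gently for the hole, the plate was clamped by hand), then stretch the spring and drop its eye over the grooved post, down onto the post's collar, and let go. Do not press hard on the frame, do not pull the spring much farther than the post needs, and leave the mug, the salt mill and the tin alone.

Things in the scene. Friction and masses are not known exactly. Their poses are not given: they have to be found in the camera images.
- spring: pull end of the loose steel tension spring (0.1 kg, 160 mm long). Origin on the spring's axis mid tab; x along the spring from hook to eye, z up. Tab: upright plate 24 (x) by 10 (y) by 28 mm (z -6 to +22), gripped across y from above. At rest the coil, 16 mm thick, lies at x -22 to -86 mm, then 6 mm wire to x = -111 mm, where it bends down as the hook leg
- hook_tip (a point): lowest point of the hook leg (6 mm round wire reaching 19 mm below the spring's axis, the last 7 mm leaning 1.5 mm towards the eye); at rest at (-109.5, 0, -19) mm in the spring's frame. The coil bends up and down about x = -22 mm with 4 N m/rad: a tip pressed with 2 N gives way about 4 mm
- eye (a point): centre of the spring's eye, a level ring of 5 mm wire with an 18 mm opening, at (33, 0, -6) mm in the spring's frame (6 mm below the axis)
- spring_hook (a joint): stretch of the spring in m: 0 closed, with 4 N of initial tension, then 220 N per m more (up to 15 N when seated, felt both at hole and post; the contact forces on the frame must not add up to over 45 N). It must not exceed 0.065. Seated on the post it is 0.012 to 0.048
- hinge_frame: fixed hinge frame: steel base 285 (x) by 70 (y) by 5 mm, origin on the worktop, 15 mm from its middle towards the post, x from the anchor plate towards the post, z up; the anchor plate stands on two side walls near one end, the post near the other
- hole_middle (a point): middle of the range of the hole, on the plate's top, at (-84, 0, 44) mm in the hinge frame. Anchor plate: 48 mm wide (y), 6 mm thick, one 11 mm round through hole at y = 0. It was clamped by hand: the hole's centre is anywhere within 16 mm of this point along x (not measured); the plate runs from 50 mm before the hole (-x) to 14 mm past it. Leg home: tip 9 to 13 mm below the plate's top
- post_top (a point): top of the round post, at (98, 0, 46) mm in the hinge frame. Head 11 mm in diameter (z 39 to 46 mm), below it a groove 7 mm in diameter, below that a collar 18 mm in diameter, top at z = 30 mm, on which the eye rests (eye centre then 13.5 mm below the post's top)
- spring_rest: fixed grey rest, 150 by 60 mm, with two U-shaped yokes holding the coil. Origin on the worktop under the spring's origin at the start (spring axis 45 mm up), x along the spring; yokes at x = -31 and -78 mm, up to z = 50 mm. Nothing stands beside the tab
- mug: bystander: white mug, 92x127x95 mm, origin under its middle
- salt_mill: bystander: small clear and grey salt mill, 44 mm in diameter, 90 mm high, origin under its middle
- tin: bystander: low food tin, 76 mm in diameter, 58 mm high, origin under its middle

How it is judged:
On the way, in this order (a step that is already met when the one before it is completed fails the run):
1. the hook leg is down in the hole of the anchor plate (z of hook_tip in the frame of hinge_frame between 0.015 and 0.035 m and y of hook_tip in the frame of hinge_frame between -0.008 and 0.008 m and x of hook_tip in the frame of hinge_frame between -0.112 and -0.055 m), for 0.2 s.
2. the eye is over the post, below its top, with the leg still in the hole (all of step 1 and horizontal distance between eye and post_top below 0.01 m and z of eye in the frame of post_top below -0.007 m), for 0.1 s.
At the end, for the whole second after the job is handed in: The hook leg is in the anchor plate's hole, its tip at least 9 mm below the plate's top; the spring is stretched by more than 10 mm; the eye is round the post below its head (eye centre within 10 mm of the post's axis and 7 to 20 mm below the post's top); the spring is at rest and released (all of step 2 and value of joint spring_hook above 0.01 m and z of eye in the frame of post_top above -0.02 m and linear speed of spring below 0.02 m/s); the robot touches nothing.
It fails at once if the frame, its anchor plate or its post bears contact forces that add up to more than 45 N (contact force between hinge_frame and anything else above 45 N).
It fails at once if the spring is overstretched (more than 65 mm) (value of joint spring_hook above 0.065 m).
It fails at once if the mug, the salt mill or the tin is moved by more than 20 mm (distance of any of mug, salt_mill, tin from where it was at the start of the episode above 0.02 m).
It also fails if it takes over 56 s, if anything falls off the work surface, if the arm or the gripper's body presses on something with over 40 N, if the wrist force passes 120 N, or if a joint passes its speed limit or range.

## Robot

A 6-joint arm with a two-finger parallel gripper is mounted at the origin on a cart in front of the work surface, level with it; the furniture and walls round the work are solid. World frame = base frame: x ahead of the robot, y to its left, z up, the work surface at z = 0. Lengths are in m, angles in rad, forces in N, time in s.
With the tool pointing down it reaches from about 0.4 to 0.925 m from the base axis. Payload 3.4 kg.
Tool frame: the origin (TCP) lies midway between the tips of the shut fingers; the grasp point (between the pads) lies 19 mm behind it (arm.tcp_to_grasp is the distance from the TCP to the grasp point, in m); z points along the fingers, y is the line along which they close (so a half turn about z gives the same grasp; the last joint's range is limited). The gripper opens to 85 mm and grips with 20 to 120 N. Pads are 22 mm wide; open, the fingers measure 114 mm over their backs; the gripper's body (76 mm by 85 mm) begins 54 mm behind the grasp point. The pads swing forward as they close: fully open they stand 13 mm farther back than shut.
Start: joints at [1.252, 0.307, 1.506, -0, 1.328, -0.073], TCP at [0.139, 0.558, 0.231] pointing down, gripper open.
Joint ranges: [-3.12, 3.12], [-1.05, 2.28], [0.14, 2.33], [-1.42, 4.57], [0.1, 2.73], [-2.68, 2.68]. Speed limits (rad/s): [2.57, 2.57, 3.14, 3.14, 3.14, 3.14].

## Interface

Orientations are given as [roll, pitch, yaw] about the fixed x, y, z axes, in that order (R = Rz(yaw) Ry(pitch) Rx(roll)).
In Python, from cell import arm, snapshot gives the robot as it stands.
- The arm moves only by the tool arm_command, never from a script. Its argument "motion" is a list of rows, each a list of 6 numbers: the shift along the world's x, y, z in units of 30 mm (1.0 is 30 mm), then the turn, a rotation vector about the world's x, y, z in units of 5 degrees (1.0 is 5 degrees). A call has 1 to 5 rows; each row shifts and turns the commanded pose from where the row before left it; what a row does not reach is not made up. A row lasts 1/12 s, in which the tool goes at most 41.7 mm and 7.16 degrees, less where a joint would pass 70% of its speed; a pose out of reach is approached as far as the arm can. A call is refused whole if a number of a shift passes 1 or a number of a turn 1, either way. A call with a gripper value outside its range is refused whole. "hand" is the finger opening in mm, from 0 to 85.4, set as the call begins (left out, the last holds). The fingers move at their own pace and stop on an object; "grip_force" is the grip in N (left out, the last holds). Time passes only in rows, so rows that do not move let the fingers close. It gives the time, the measured TCP pose, the force, the opening and the grip force at its end, in the units of the state.
- arm.observe(): the state, without advancing time (a new reading comes with each control period).
- snapshot(name): name is "scene" or "side" or "wrist"; returns a dict with "color" (384x512x3 uint8, blue, green, red), "camera_matrix" (3x3 intrinsics, pixels), "R" (3x3) and "t" (3): a world point X has camera coordinates R X + t; the wrist camera has in their place "T_tool_cam" (4x4, takes a point from camera to tool coordinates, whose origin is the TCP and whose axes are the flange's). Camera axes: x right, y down, z forward; pixel columns grow to the right and rows downward; lengths in m; the calibration is good to about 2 mm. A picture is of the moment at which its call begins: read the wrist's pose just before it. There is no depth.
- arm.finish_job(): hands the job in; it is judged then, once.
The state is a dict: "t": time; "joint_positions": joint angles; "dq": joint speeds; "effort": joint torques, N m; "ee_pos": TCP position; "orientation": TCP orientation; "contact_force": force on the tool from outside, world axes, zero at the start; "moment": the same for the moment, N m; "grip_width": finger opening in m; "grasp_force": force on a finger pad.
Only numpy, scipy, OpenCV 4.12 (cv2) and the standard library are available. Lean on these libraries where they do the work, as an engineer would, in place of code of your own. Each camera call takes 0.05 s, during which the arm holds its last target. There are 200 camera calls.

## Working session

There is one attempt and no reset: what is moved stays moved. The work goes in short steps, Python scripts to look and compute and a tool call to move; the robot and the scene stay as the last step left them, time stands still between calls to the robot, and variables do not carry over. Pictures are saved under pics/ and viewed, at most 10 in all, crops included, and the job is handed in when it is done.

Besides the shell and the picture viewer there is one more tool, called after "Emit:" by a JSON object that holds its "method" and its "body", one argument or row to a line. arm_command: Moves the arm, as the interface text tells. Its arguments: {"type":"object","properties":{"motion":{"type":"array"},"hand":{"type":"number"},"grip_force":{"type":"number"}},"required":["motion"]}

```bash
mkdir -p pics; ls
python3 - <<'E'
from cell import arm, snapshot
import cv2, numpy as np, pickle
print(arm.observe())
d={}
for n in("scene","side","wrist"):
    s=snapshot(n); d[n]=s; cv2.imwrite(f"pics/{n}0.png",s["color"])
    print(n,{k:np.round(v,4).tolist() for k,v in s.items() if k!="color"})
pickle.dump(d,open("pics/d0.pkl","wb"))
E
```

```text
pics
{'t': 0.0, 'joint_positions': array([ 1.25248950e+00,  3.07551228e-01,  1.50770446e+00, -1.36163002e-05,
        1.32840680e+00, -7.35075713e-02]), 'dq': array([-1.32307659e-03, -1.92215852e-03, -1.52482673e-03, -8.95782721e-05,
       -1.49287814e-04,  6.81590829e-04]), 'effort': array([-1.27340678e-03, -4.57557607e+01, -2.51909512e+01, -2.83061781e-04,
        1.31937914e-02,  2.32480275e-06]), 'ee_pos': array([0.13916474, 0.55716305, 0.2303818 ]), 'orientation': array([-3.13952744e+00, -1.38835803e-04,  2.89679654e+00]), 'contact_force': array([-1.58011093,  0.09217476,  0.19178311]), 'moment': array([-0.04469882, -0.00570014, -0.03489467]), 'grasp_force': 0.0, 'grip_width': 0.08559845921368651}
scene {'camera_matrix': [[405.1809, 0.0, 258.7524], [0.0, 405.1809, 190.8032], [0.0, 0.0, 1.0]], 'R': [[-0.4553, -0.8903, 0.0097], [-0.6047, 0.3012, -0.7373], [0.6535, -0.3416, -0.6755]], 't': [0.159, 0.4083, 0.5304]}
side {'camera_matrix': [[410.6735, 0.0, 258.3068], [0.0, 410.6735, 192.7646], [0.0, 0.0, 1.0]], 'R': [[0.9625, -0.271, -0.0159], [-0.1434, -0.4579, -0.8774], [0.2305, 0.8467, -0.4795]], 't': [-0.551, 0.1084, 1.0919]}
wrist {'camera_matrix': [[334.9388, 0.0, 253.5159], [0.0, 334.9388, 189.4188], [0.0, 0.0, 1.0]], 'T_tool_cam': [[0.0002, -0.9493, -0.3145, 0.0804], [1.0, 0.0003, -0.0004, 0.0001], [0.0005, -0.3145, 0.9493, -0.1422], [0.0, 0.0, 0.0, 1.0]]}
```

View pics/scene0.png

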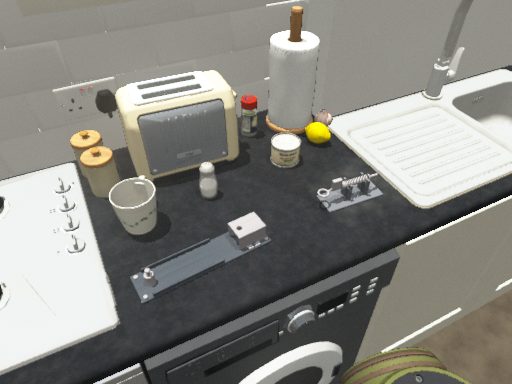

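View pics/side0.png

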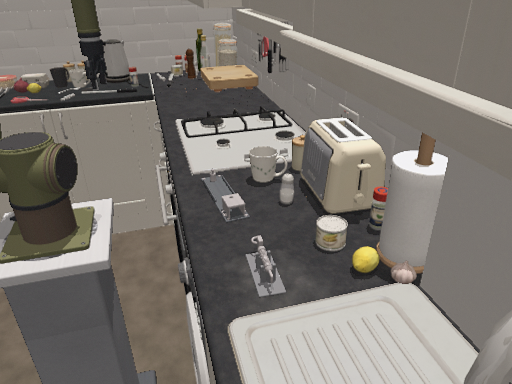

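The scene view shows the hinge frame, with the post near (148,275) and the anchor plate near (247,228). The spring is on its rest near (350,190) with the eye at (323,191). The side view shows the frame at (213,178)–(233,202) and the rest at (265,270).

```bash
cat > h.py <<'E'
import numpy as np, cv2
from scipy.spatial.transform import Rotation as Ro
from cell import arm, snapshot
def cam(s,o=None):
    K=s["camera_matrix"]
    if "R" in s: return K,np.array(s["R"]),np.array(s["t"])
    T=np.eye(4);T[:3,:3]=Ro.from_euler("xyz",o["orientation"]).as_matrix();T[:3,3]=o["ee_pos"]
    M=np.linalg.inv(T@s["T_tool_cam"]);return K,M[:3,:3],M[:3,3]
def ray(c,px):
    K,R,t=c;d=R.T@np.linalg.solve(K,[px[0],px[1],1.]);return -R.T@t,d
def onz(c,px,z):
    o,d=ray(c,px);return o+d*(z-o[2])/d[2]
def tri(obs):
    A=np.zeros((3,3));b=np.zeros(3);L=[ray(c,p) for c,p in obs]
    for o,d in L:
        d=d/np.linalg.norm(d);P=np.eye(3)-np.outer(d,d);A+=P;b+=P@o
    X=np.linalg.solve(A,b)
    return X,[np.linalg.norm(np.cross(X-o,d/np.linalg.norm(d))) for o,d in L]
def proj(c,X):
    K,R,t=c;p=K@(R@np.array(X)+t);return p[:2]/p[2]
def st():
    o=arm.observe();print("t %.2f"%o["t"],"p",np.round(o["ee_pos"]*1e3,1),"rpy",np.round(np.degrees(o["orientation"]),1),"F",np.round(o["contact_force"],1),"M",np.round(o["moment"],2),"w %.1f g %.1f"%(o["grip_width"]*1e3,o["grasp_force"]));return o
E
python3 - <<'E'
from h import *
import pickle
d=pickle.load(open("pics/d0.pkl","rb"))
c=cam(d["scene"])
for n,p,z in [("post",(148,270),.046),("plate",(247,224),.044),("eye",(323,191),.039),("coilend",(370,180),.045),("mug",(140,222),0.),("mill",(208,192),0),("tin",(286,158),0)]: print(n,onz(c,p,z).round(3))
s=d["scene"]["color"][150:300,120:400]; t=d["side"]["color"][160:300,190:350]
a=cv2.resize(s,(784,420),interpolation=cv2.INTER_CUBIC)
cv2.imwrite("pics/a.png",a)
E
```

```text
post [0.464 0.17  0.046]
plate [ 0.487 -0.043  0.044]
eye [ 0.506 -0.243  0.039]
coilend [ 0.484 -0.358  0.045]
mug [0.635 0.148 0.   ]
mill [ 0.659 -0.022  0.   ]
tin [ 0.691 -0.256  0.   ]
```

View pics/a.png

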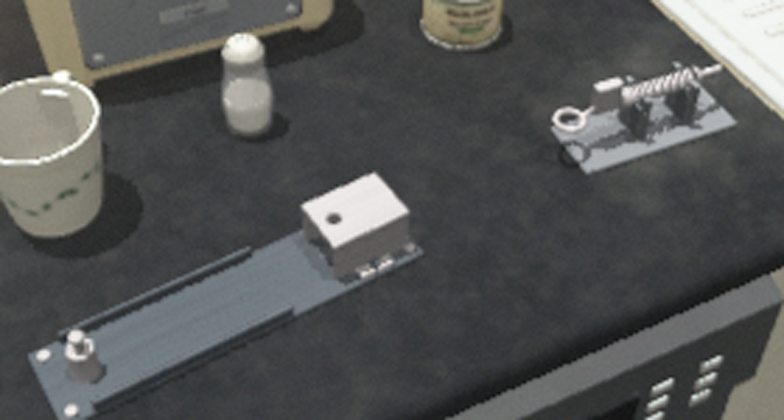

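The crop shows the plate hole at crop pixel (334,217), which is image (239.3,227.5), and the post head at crop (76,337). The tab is at crop (609,95) and the eye at crop (570,119). Next I'll move the wrist camera over the frame.

Emit:
{"method": "arm_command", "body": {
  "motion": [
    [0.66,-0.97,0,0,0,-0.82],
    [0.66,-0.97,0,0,0,-0.82],
    [0.66,-0.97,0,0,0,-0.82],
    [0.66,-0.97,0,0,0,-0.82],
    [0.66,-0.97,0,0,0,-0.82]
  ]
}}

```text
t: 0.57
ee_pos: [0.2387, 0.4108, 0.231]
orientation: [-3.141, 0.0, 2.536]
contact_force: [1.9, -0.1, 0.6]
grip_width: 0.0855
grasp_force: 0.0
```

Emit:
{"method": "arm_command", "body": {
  "motion": [
    [0.66,-0.97,0,0,0,-0.82],
    [0.66,-0.97,0,0,0,-0.82],
    [0.66,-0.97,0,0,0,-0.82],
    [0.66,-0.97,0,0,0,-0.82],
    [0.66,-0.97,0,0,0,-0.82]
  ]
}}

```text
t: 0.98
ee_pos: [0.3378, 0.2652, 0.2312]
orientation: [-3.141, 0.0, 2.178]
contact_force: [0.4, -0.1, -0.5]
grip_width: 0.0853
grasp_force: 0.0
```

Emit:
{"method": "arm_command", "body": {
  "motion": [
    [0.66,-0.97,0,0,0,-0.82],
    [0.66,-0.97,0,0,0,-0.82],
    [0.66,-0.97,0,0,0,-0.82],
    [0.66,-0.97,0,0,0,-0.82],
    [0.66,-0.97,0,0,0,-0.82]
  ]
}}

```text
t: 1.4
ee_pos: [0.4368, 0.1197, 0.2312]
orientation: [-3.141, -0.0, 1.82]
contact_force: [0.1, 0.3, 1.1]
grip_width: 0.0856
grasp_force: 0.0
```

Emit:
{"method": "arm_command", "body": {
  "motion": [
    [0.66,-0.97,0.5,0,0,-0.82],
    [0.66,-0.97,0.5,0,0,-0.82],
    [0,0,0,0,0,0],
    [0,0,0,0,0,0]
  ]
}}

```text
t: 1.73
ee_pos: [0.4775, 0.0617, 0.2618]
orientation: [3.14, 0.0, 1.677]
contact_force: [-0.3, 0.2, -0.9]
grip_width: 0.0851
grasp_force: 0.0
```

Run:
```python
from h import *
import pickle
o=st(); s=snapshot("wrist"); pickle.dump((o,s),open("pics/w1.pkl","wb"))
cv2.imwrite("pics/w1.png",s["color"])
```

```text
t 1.73 p [477.5  61.7 261.8] rpy [179.9   0.   96.1] F [-0.3  0.2 -0.9] M [0.07 0.07 0.04] w 85.1 g 0.0
```

View pics/w1.png

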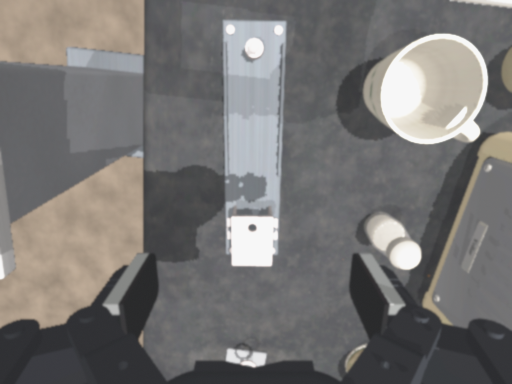

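The wrist view shows the post head at (255,47), the hole at (252,228) and the plate spanning about (231–273, 217–265). The gripper clears everything. I'll refine these in both views and cross-check their heights.

Run:
```python
from h import *
import pickle
d=pickle.load(open("pics/d0.pkl","rb")); o,s=pickle.load(open("pics/w1.pkl","rb"))
cw=cam(s,o); cs=cam(d["scene"]); 
def darkblob(img,box,thr):
    x0,y0,x1,y1=box; g=cv2.cvtColor(img,cv2.COLOR_BGR2GRAY)[y0:y1,x0:x1].astype(float)
    w=np.clip(thr-g,0,None); yy,xx=np.mgrid[y0:y1,x0:x1]; return np.array([(w*xx).sum(),(w*yy).sum()])/w.sum(),(w>0).sum()
gw=cv2.cvtColor(s["color"],cv2.COLOR_BGR2GRAY);gs=cv2.cvtColor(d["scene"]["color"],cv2.COLOR_BGR2GRAY)
print(gw[222:235,245:261]);print(gs[221:234,232:248]); print(gw[36:60:1,244:268]); print(gs[264:284,140:158])
hw,n1=darkblob(s["color"],(246,222,259,235),190); hs,n2=darkblob(d["scene"]["color"],(234,222,246,233),150)
print(hw,n1,hs,n2); X,r=tri([(cw,hw),(cs,hs)]); print("hole",X.round(4),np.round(r,4),"onz w",onz(cw,hw,.044).round(4),"s",onz(cs,hs,.044).round(4))
```

```text
[[247 247 247 247 247 247 246 246 247 247 247 247 247 247 247 247]
 [247 247 247 247 246 242 235 231 236 243 246 247 247 247 247 247]
 [247 247 247 244 228 197 170 159 171 207 235 245 247 247 247 247]
 [247 247 246 229 171 129 114 110 116 138 188 236 246 247 247 247]
 [247 247 243 200 130 105 101 100 102 109 144 216 245 247 247 247]
 [247 247 240 182 118 101 100 100 100 103 125 194 242 247 247 247]
 [247 247 240 186 125 106 102 101 102 104 125 193 242 247 247 247]
 [247 247 243 210 151 123 112 110 112 119 145 208 243 247 247 247]
 [247 247 246 235 199 164 143 137 143 160 191 232 246 247 247 247]
 [247 247 247 245 237 220 202 195 204 220 235 245 247 247 247 247]
 [247 247 247 247 246 243 241 240 242 244 246 247 247 247 247 247]
 [247 247 247 247 247 247 247 247 247 247 247 247 247 247 247 247]
 [247 247 247 247 247 247 247 247 247 247 247 247 247 247 247 247]]
[[209 220 233 236 235 232 234 235 233 234 234 231 230 230 231 231]
 [233 234 235 233 232 236 234 235 233 231 231 231 232 230 231 232]
 [234 233 234 234 234 234 234 231 231 232 232 231 231 231 233 232]
 [233 234 234 233 233 232 2
[... 4030 characters left out ...]
 120 126 124]
 [128 126 124 142 190 229 236 226 224 222 186 122  94  89  99 122 126 125]
 [125 123 121 118 127 156 178 184 167 164 134 102  91  92  93 118 123 122]
 [120 119 122 119 113 103 109 110  97  93  93  94  95  92  91  95 114 120]
 [119 121 123 121 114 104 101  97  91  93  97  95  95  98  93  87  89  88]
 [122 119 124 121 111 104 102 100  96  96  97  96  97  97  95  92  75  71]
 [124 123 121 112 107 110 105 103  99  98  97  97  99  99  98  90  77  73]
 [120 125 127 113 108 114 109 106 102 102  99 100  99  98 100  86  74  71]]
[251.94345025 227.22083035] 45 [238.8225256  227.87883959] 13
hole [ 0.4855 -0.0236  0.0435] [0. 0.] onz w [ 0.4854 -0.0234  0.044 ] s [ 0.485  -0.0234  0.044 ]
```

The hole is at (0.485,-0.0235) with z measured at 43.5 mm, which agrees with 44. Next I'll look over the spring.

Emit:
{"method": "arm_command", "body": {
  "motion": [
    [0.06,-0.93,0,0,0,-0.28],
    [0.06,-0.93,0,0,0,-0.28],
    [0.06,-0.93,0,0,0,-0.28],
    [0.06,-0.93,0,0,0,-0.28],
    [0.06,-0.93,0,0,0,-0.28]
  ]
}}

```text
t: 2.2
ee_pos: [0.4835, -0.0754, 0.2604]
orientation: [-3.139, -0.001, 1.56]
contact_force: [0.3, 1.2, 0.8]
grip_width: 0.0854
grasp_force: 0.0
```

Emit:
{"method": "arm_command", "body": {
  "motion": [
    [0.06,-0.93,0,0,0,-0.28],
    [0.06,-0.93,0,0,0,-0.28],
    [0.06,-0.93,0,0,0,-0.28],
    [0.06,-0.93,0,0,0,-0.28],
    [0.06,-0.93,0,0,0,-0.28]
  ]
}}

```text
t: 2.62
ee_pos: [0.4931, -0.2147, 0.2604]
orientation: [-3.139, -0.001, 1.438]
contact_force: [-0.7, -0.1, -1.0]
grip_width: 0.0851
grasp_force: 0.0
```

Emit:
{"method": "arm_command", "body": {
  "motion": [
    [0.06,-0.93,0,0,0,-0.28],
    [0.06,-0.93,0,0,0,-0.28],
    [0,0,0,0,0,0],
    [0,0,0,0,0,0]
  ]
}}

```text
t: 2.95
ee_pos: [0.4971, -0.2708, 0.2601]
orientation: [-3.139, -0.002, 1.387]
contact_force: [0.3, 0.5, 0.1]
grip_width: 0.0852
grasp_force: 0.0
```

Run:
```python
from h import *
import pickle
o=st(); s=snapshot("wrist"); pickle.dump((o,s),open("pics/w2.pkl","wb"))
cv2.imwrite("pics/w2.png",cv2.resize(s["color"][40:280,100:420],(800,600),interpolation=cv2.INTER_CUBIC))
```

```text
t 2.95 p [ 497.1 -270.8  260.1] rpy [-1.799e+02 -1.000e-01  7.950e+01] F [0.3 0.5 0.1] M [-0.02 -0.05  0.03] w 85.2 g 0.0
```

View pics/w2.png

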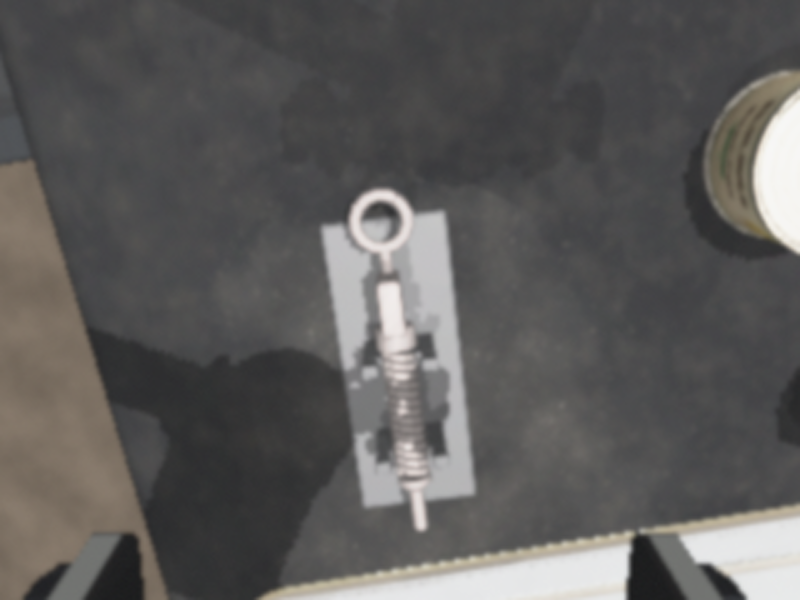

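The crop shows the eye ring centred at (381,221), which is image (252.4,128.4). The tab top is near crop (390,300) and the hook bend near crop (421,525), which is image (268.4,250). Now I'll measure these.

Run:
```python
from h import *
import pickle
d=pickle.load(open("pics/d0.pkl","rb")); o,s=pickle.load(open("pics/w2.pkl","rb")); o1,s1=pickle.load(open("pics/w1.pkl","rb"))
cw=cam(s,o); cs=cam(d["scene"]); c1=cam(s1,o1)
X,r=tri([(cw,(252.4,128.4)),(cs,(323.6,192.5))]);print("eye",X.round(4),np.round(r,4))
E=onz(cw,(252.4,128.4),.039);H=onz(cw,(268.4,250),.045);v=(E-H)[:2];print("eye",E.round(4),"hookend",H.round(4),np.linalg.norm(v),np.degrees(np.arctan2(v[1],v[0])))
g=cv2.cvtColor(s["color"],cv2.COLOR_BGR2GRAY)
# rows: bright centre line of the spring
for r in range(148,254,6):
    row=g[r,245:280].astype(float); w=np.clip(row-200,0,None)
    if w.sum()>0: print(r,round((w*np.arange(245,280)).sum()/w.sum(),2),int((w>0).sum()),end="; ")
print()
Xp=onz(cs,(146.3,269.6),.046);print("post scene",Xp.round(4),"in w1 head",proj(c1,Xp).round(1),"collar at",proj(c1,[*Xp[:2],.03]).round(1))
hole=np.array([.4854,-.0234]);v=Xp[:2]-hole;print(np.linalg.norm(v),np.degrees(np.arctan2(v[1],v[0])))
# frame edges in w1: base long edges on z=.005
gb=cv2.cvtColor(s1["color"],cv2.COLOR_BGR2GRAY)
for r in (75,100,125,150):
    e=np.abs(np.diff(gb[r,215:295].astype(int)));idx=np.where(e>25)[0]+215;a,b=idx[0]+.5,idx[-1]+.5
    P=onz(c1,(a,r),.005);Q=onz(c1,(b,r),.005);print(r,a,b,((P+Q)/2).round(4),np.linalg.norm(P-Q).round(4))
```

```text
eye [ 0.5011 -0.2413  0.0391] [0.0003 0.0003]
eye [ 0.5013 -0.241   0.039 ] hookend [ 0.4938 -0.3856  0.045 ] 0.1447181058756369 87.03938259724846
154 255.4 7; 160 255.68 8; 166 256.39 8; 172 257.3 8; 178 258.18 9; 190 259.8 5; 226 265.62 2; 238 266.5 4; 244 267.17 3; 250 267.94 3; 
post scene [0.4658 0.1729 0.046 ] in w1 head [253.   45.1] collar at [253.   46.6]
0.19730867605712182 95.68919986301701
75 223.5 279.5 [0.4671 0.1454 0.005 ] 0.0631
100 223.5 223.5 [0.4378 0.1148 0.005 ] 0.0
125 223.5 282.5 [0.4746 0.0901 0.005 ] 0.0696
150 224.5 281.5 [0.4778 0.0603 0.005 ] 0.0688
```

Spring yaw is about 87°. The eye is at (0.501,-0.241) with z measured at 39.1 mm, as expected. The tab is therefore at (0.4996,-0.274). Descending to grasp.

Emit:
{"method": "arm_command", "body": {
  "motion": [
    [0.04,-0.05,-0.96,0,0,0.75],
    [0.04,-0.06,-0.96,0,0,0.75],
    [0,0,-0.96,0,0,0],
    [0,0,-0.96,0,0,0],
    [0,0,-0.96,0,0,0]
  ],
  "hand": 50
}}

```text
t: 3.42
ee_pos: [0.4997, -0.2721, 0.1163]
orientation: [-3.141, -0.001, 1.521]
contact_force: [0.8, 0.3, -0.3]
grip_width: 0.0503
grasp_force: 0.0
```

Emit:
{"method": "arm_command", "body": {
  "motion": [
    [0,0,-0.9,0,0,0],
    [0,0,-0.9,0,0,0],
    [0,0,-0.6,0,0,0],
    [0,0,-0.2,0,0,0],
    [0,0,0,0,0,0]
  ]
}}

```text
t: 3.83
ee_pos: [0.4986, -0.2721, 0.0377]
orientation: [-3.137, -0.003, 1.52]
contact_force: [0.1, -0.1, 0.6]
grip_width: 0.0498
grasp_force: 0.0
```

Run:
```python
from h import *
o=st()
s=snapshot("scene"); cv2.imwrite("pics/s2.png",cv2.resize(s["color"][130:240,270:420],(750,550),interpolation=cv2.INTER_CUBIC))
```

```text
t 3.83 p [ 498.6 -272.1   37.7] rpy [-179.8   -0.2   87.1] F [ 0.1 -0.1  0.6] M [-0.01  0.03  0.04] w 49.8 g 0.0
```

View pics/s2.png

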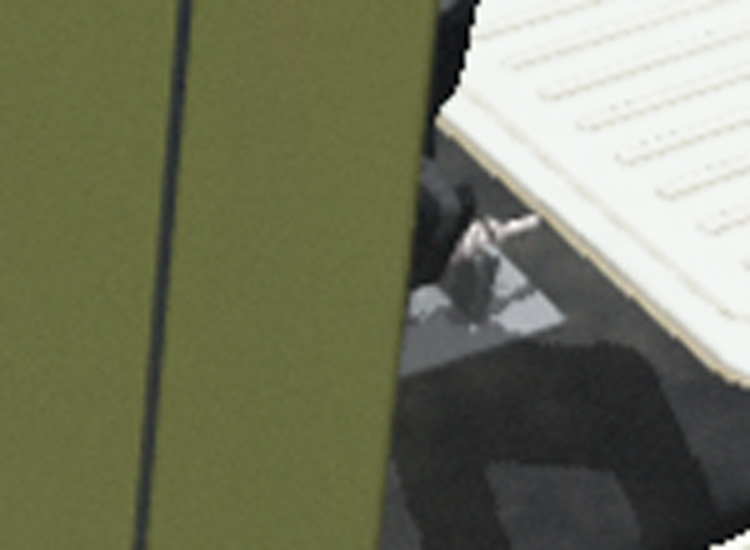

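The scene camera is mostly blocked by the arm. Only the coil end near crop (500,230) is visible, still in its yokes. Closing the gripper.

Emit:
{"method": "arm_command", "body": {
  "motion": [
    [0,0,0,0,0,0],
    [0,0,0,0,0,0],
    [0,0,0,0,0,0],
    [0,0,0,0,0,0],
    [0,0,0,0,0,0]
  ],
  "hand": 0,
  "grip_force": 80
}}

```text
t: 4.3
ee_pos: [0.5005, -0.2754, 0.0406]
orientation: [3.14, 0.001, 1.518]
contact_force: [-0.4, 0.5, 5.9]
grip_width: 0.0083
grasp_force: 78.9
```

Emit:
{"method": "arm_command", "body": {
  "motion": [
    [0,0,0.3,0,0,0],
    [0,0,0.6,0,0,0],
    [0,0,0.8,0,0,0],
    [0,0,0.8,0,0,0],
    [0,0,0,0,0,0]
  ]
}}

```text
t: 4.72
ee_pos: [0.5027, -0.2768, 0.1192]
orientation: [3.134, 0.004, 1.518]
contact_force: [1.5, 0.3, 0.2]
grip_width: 0.0085
grasp_force: 78.1
```

Run:
```python
from h import *
import pickle
o=st();s=snapshot("wrist"); pickle.dump((o,s),open("pics/w3.pkl","wb"));cv2.imwrite("pics/w3.png",s["color"])
```

```text
t 4.72 p [ 502.7 -276.8  119.2] rpy [179.6   0.2  87. ] F [1.5 0.3 0.2] M [ 0.06 -0.   -0.08] w 8.5 g 78.1
```

View pics/w3.png

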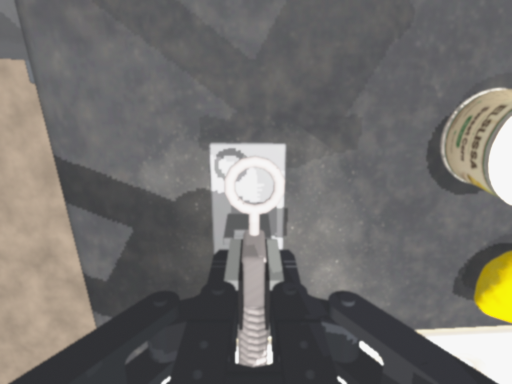

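The spring is held, with the eye ring centred at (254.5,185) in the wrist view, so it lies along tool x at about +35 mm. Now I'll carry it over the frame and hover above the hole.

Emit:
{"method": "arm_command", "body": {
  "motion": [
    [-0.07,0.5,0,0,0,0.13],
    [-0.07,0.92,0,0,0,0.13],
    [-0.07,0.92,0,0,0,0.13],
    [-0.07,0.92,0,0,0,0.13],
    [-0.07,0.92,0,0,0,0.13]
  ]
}}

```text
t: 5.18
ee_pos: [0.4872, -0.1471, 0.1127]
orientation: [-3.138, -0.002, 1.575]
contact_force: [0.2, -0.3, -0.6]
grip_width: 0.0086
grasp_force: 78.2
```

Emit:
{"method": "arm_command", "body": {
  "motion": [
    [-0.07,0.92,0,0,0,0.13],
    [-0.07,0.92,0,0,0,0.13],
    [-0.07,0.92,0,0,0,0.13],
    [-0.07,0.92,0,0,0,0.13],
    [-0.07,0.92,0,0,0,0.13]
  ]
}}

```text
t: 5.6
ee_pos: [0.4765, -0.0095, 0.1129]
orientation: [-3.138, -0.001, 1.632]
contact_force: [0.5, -0.3, -1.9]
grip_width: 0.0085
grasp_force: 78.2
```

Emit:
{"method": "arm_command", "body": {
  "motion": [
    [-0.07,0.92,0,0,0,0.13],
    [-0.07,0.92,0,0,0,0.13],
    [-0.07,0.48,0,0,0,0.13],
    [0,0,0,0,0,0],
    [0,0,0,0,0,0]
  ]
}}

```text
t: 6.02
ee_pos: [0.4708, 0.059, 0.1132]
orientation: [-3.138, -0.0, 1.668]
contact_force: [-0.2, -1.1, -1.4]
grip_width: 0.0086
grasp_force: 78.1
```

Run:
```python
from h import *
import pickle
o=st();D={"o":o}
for n in("wrist","scene","side"): D[n]=snapshot(n)
pickle.dump(D,open("pics/w4.pkl","wb")); o=st()
a=D["wrist"]["color"][0:384,100:420]; b=D["side"]["color"][140:240,180:280]; c=D["scene"]["color"][150:300,120:300]
im=np.zeros((600,800,3),np.uint8); im[:384,:320]=a; im[:400,330:730]=cv2.resize(b,(400,400),interpolation=cv2.INTER_CUBIC); im[400:600,330:570]=cv2.resize(c,(240,200))
cv2.imwrite("pics/w4.png",im)
```

```text
t 6.02 p [470.8  59.  113.2] rpy [-179.8   -0.    95.6] F [-0.2 -1.1 -1.4] M [ 0.05  0.01 -0.02] w 8.6 g 78.1
t 6.17 p [472.2  57.4 113.8] rpy [-179.9    0.    95.4] F [ 0.1  0.1 -1. ] M [ 0.06 -0.01  0.02] w 8.5 g 78.1
```

View pics/w4.png

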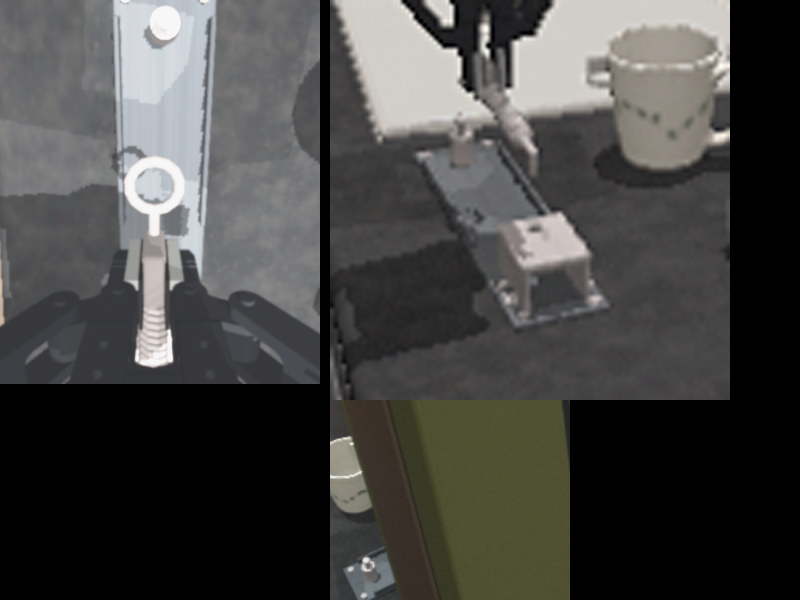

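In the composite, the side view has the hook tip at about (230.8,183), the hole at (231.8,197) and the post head at (213,170). The wrist view shows the post head at (264,23) and the eye at (255,185). Next I'll check the predicted tip and measure the post from two wrist views.

Run:
```python
from h import *
import pickle
D=pickle.load(open("pics/w4.pkl","rb")); o=D["o"]; cw=cam(D["wrist"],o); cs=cam(D["side"]); csc=cam(D["scene"])
R=Ro.from_euler("xyz",o["orientation"]).as_matrix(); tip=o["ee_pos"]+R@[-.107,.0,.011]
print("tip",tip.round(4),"side px",proj(cs,tip).round(1)); 
print("hole side px",proj(cs,[.4854,-.0234,.044]).round(1))
g=cv2.cvtColor(D["side"]["color"],cv2.COLOR_BGR2GRAY); print(g[172:188,223:238]); print(g[190:205,224:240])
w=cv2.cvtColor(D["wrist"]["color"],cv2.COLOR_BGR2GRAY); print(w[2:44:2,246:284:2])
P=onz(csc,(146.3,269.6),.046);print(P.round(4),"wrist pred head",proj(cw,P).round(1),"collar",proj(cw,[*P[:2],.03]).round(1),"side",proj(cs,P).round(1))
for h in ((264,23),):
  print(onz(cw,h,.046).round(4),onz(cw,h,.03).round(4))
E=onz(cw,(255,185),o["ee_pos"][2]);print("eye tool",(R.T@(E-o["ee_pos"])).round(4))
```

```text
tip [ 0.4812 -0.0475  0.1022] side px [230.1 182.2]
hole side px [230.7 196.6]
[[ 92 118 125 148 172 181 167  97  65  67  62  63  64  62  63]
 [ 70 106 138 151 168 168 155 121  60  60  61  62  60  57  55]
 [ 56  76 121 128 156 188 172  89  54  60  60  59  57  56  54]
 [ 53  61  84 101 121 170 195 117  50  62  60  61  56  57  55]
 [ 72  55  63  80  90 124 188 191  69  59  60  59  60  60  57]
 [ 94  66  57  63  62  71 140 198 165  48  57  61  57  59  60]
 [ 75 104  57  56  56  55  82 139 126  53  61  60  61  59  59]
 [ 47  79  77  59  60  58  68 107  98  56  58  61  59  59  59]
 [ 44  56  91  73  59  60  72 110 101  61  59  62  61  60  57]
 [ 90  47  68  97  58  58  70 102  96  59  58  56  58  58  57]
 [107  90  46  80 100  56  66 103  91  53  57  56  58  58  57]
 [106 106  76  54  91  73  66  95  87  60  61  63  63  63  61]
 [104 108  98  45  67 105  66  69  67  61  60  60  64  65  63]
 [104 106 101  48  50  78 103  55  57  62  59  61  59  61  60]
 [102 104 104 100  90  51  83  74  55  57  61  60  60  58  58]
 [103 102 106 106 104  42  61 102  73  58  63  61  60  61  57]]
[[101 103 10
[... 2169 characters left out ...]
 237 247 247 247 247 247 244 207
  213]
 [142 142 147 209 247 242 241 240 240 240 242 247 247 247 247 247 211 213
  213]
 [142 142 148 153 211 245 247 247 247 245 244 247 247 247 247 221 201 213
  213]
 [143 141 145 151 159 230 247 247 247 247 247 247 247 247 219 187 212 214
  212]
 [163 141 140 149 151 153 198 245 247 247 247 247 228 169 169 203 216 214
  212]
 [173 145 139 144 151 152 151 155 163 163 163 162 157 167 194 213 216 214
  212]
 [209 178 141 140 145 151 153 152 151 151 151 159 177 200 214 215 216 214
  212]]
[0.4658 0.1729 0.046 ] wrist pred head [264.2  16.2] collar [263.5  20.9] side [211.7 168.6]
[0.4661 0.1695 0.046 ] [0.4663 0.1718 0.03  ]
eye tool [ 0.0357  0.001  -0.    ]
```

The calibration agrees across views: the hole is predicted to within 0.3 px, and the tip is about 14 mm below the TCP. The post is at about (0.466,0.1725), 197 mm from the hole. Next I'll move above the hole and lower to just over the plate.

Emit:
{"method": "arm_command", "body": {
  "motion": [
    [0.05,0.42,-0.3,0,0,0],
    [0.04,0.42,-0.5,0,0,0],
    [0,0,-0.5,0,0,0],
    [0,0,-0.3,0,0,0],
    [0,0,0,0,0,0]
  ]
}}

```text
t: 6.58
ee_pos: [0.4738, 0.0822, 0.0645]
orientation: [-3.137, 0.0, 1.664]
contact_force: [0.1, 0.1, -1.8]
grip_width: 0.0085
grasp_force: 78.1
```

Run:
```python
from h import *
o=st();s=snapshot("side"); cs=cam(s)
R=Ro.from_euler("xyz",o["orientation"]).as_matrix(); tip=o["ee_pos"]+R@[-.1073,0,.0137]; print(tip.round(4),proj(cs,tip).round(1),proj(cs,[.4854,-.0234,.044]).round(1))
print(cv2.cvtColor(s["color"],cv2.COLOR_BGR2GRAY)[182:202,222:242])
for i in range(3): st(); snapshot("side")
```

```text
t 6.58 p [473.8  82.2  64.5] rpy [-179.7    0.    95.4] F [ 0.1  0.1 -1.8] M [ 0.03 -0.    0.05] w 8.5 g 78.1
[ 0.4837 -0.0246  0.0508] [230.1 194.8] [230.7 196.6]
[[110 124 157 167 217 193 186  49  55  58  55  59  59  60  60  58  58  59
   60  61]
 [104 107 129 150 175 173 185 105  53  60  62  64  63  62  63  61  61  59
   59  58]
 [101  95 114 128 173 173 181 155  90  58  60  60  59  65  65  63  61  60
   59  59]
 [103  99 107 156 161 173 154 145  80  57  59  59  61  62  60  61  58  58
   57  59]
 [103 103 104 123 124 153 187 141  71  54  61  61  61  59  61  57  59  55
   55  58]
 [104 104 102  96  93 119 187 193  86  67  60  62  64  60  60  59  57  57
   57  58]
 [106 104 102 102  96  90 142 202 199 111  62  60  60  62  62  61  61  63
   64  65]
 [104 104 103 103 101  98 111 166 205 108  66  59  61  60  64  69  67  70
   68  65]
 [105 105 105 103 105 104 106 116 140  78  71  63  61  63  68  70  70  69
   67  67]
 [107 107 106 108 105 105 106 106 104  72  57  78  58  64  68  69  71  69
   70  70]
 [ 73  75  72  73  74  84  82  93 108  83  44  61  70  57  59  60  62  66
   69  71]
 
[... 391 characters left out ...]
8 199 202 201 201 203
  187  55]
 [124 176 200 198 199 199 182 119 139 192 190 196 199 197 199 200 200 202
  198 118]
 [ 84 138 204 197 198 198 198 189 193 203 200 200 198 196 197 199 200 200
  202 187]
 [ 81 110 178 200 197 197 197 199 200 200 199 199 199 197 196 197 200 200
  200 202]
 [ 84  88 123 175 197 196 197 196 197 199 199 199 199 197 196 196 197 201
  200 201]]
t 6.63 p [474.5  82.3  65.4] rpy [-179.8    0.    95.4] F [-0.5 -0.2 -1.5] M [ 0.05 -0.01 -0.05] w 9.0 g 78.1
t 6.68 p [475.2  82.4  66.1] rpy [-179.9    0.    95.4] F [-0.5 -0.3 -0.6] M [-0.03  0.01 -0.  ] w 8.3 g 78.1
t 6.73 p [475.7  82.6  66.6] rpy [180.    0.   95.4] F [-0.1 -0.1 -0.8] M [ 0.04 -0.01 -0.01] w 8.4 g 78.1
```

The tip sits about 6 mm over the plate and in line with the hole: leg columns are 229.8 and the hole is at 230–230.5. I'll feel downward gently.

Emit:
{"method": "arm_command", "body": {
  "motion": [
    [0,0.03,-0.1,0,0,0],
    [0,0,-0.1,0,0,0],
    [0,0,-0.1,0,0,0],
    [0,0,0,0,0,0],
    [0,0,0,0,0,0]
  ]
}}

```text
t: 7.2
ee_pos: [0.4751, 0.0842, 0.0571]
orientation: [-3.141, -0.0, 1.666]
contact_force: [0.7, 0.2, -1.0]
grip_width: 0.0087
grasp_force: 78.1
```

Emit:
{"method": "arm_command", "body": {
  "motion": [
    [0,0,-0.08,0,0,0],
    [0,0,-0.08,0,0,0],
    [0,0,0,0,0,0],
    [0,0,0,0,0,0],
    [0,0,0,0,0,0]
  ]
}}

```text
t: 7.62
ee_pos: [0.4753, 0.0842, 0.0524]
orientation: [-3.141, -0.0, 1.665]
contact_force: [-0.1, -0.4, -1.8]
grip_width: 0.0088
grasp_force: 78.1
```

Run:
```python
from h import *
for i in range(6): st(); s=snapshot("side")
print(cv2.cvtColor(s["color"],cv2.COLOR_BGR2GRAY)[184:204,222:240])
```

```text
t 7.62 p [475.3  84.2  52.4] rpy [-180.    -0.    95.4] F [-0.1 -0.4 -1.8] M [ 0.02 -0.05 -0.05] w 8.8 g 78.1
t 7.67 p [475.4  84.2  52.5] rpy [180.   -0.   95.4] F [-0.8 -1.3 -1.4] M [0.06 0.02 0.  ] w 8.5 g 78.1
t 7.72 p [475.4  84.2  52.5] rpy [180.   -0.   95.4] F [ 0.7  0.1 -1.1] M [ 0.09  0.03 -0.03] w 8.6 g 78.1
t 7.77 p [475.5  84.2  52.6] rpy [180.   -0.   95.4] F [ 0.7 -0.4 -0.6] M [-0.01 -0.03  0.03] w 8.4 g 78.1
t 7.82 p [475.5  84.2  52.6] rpy [180.   -0.   95.4] F [ 0.1  0.7 -1.3] M [ 0.03 -0.05  0.02] w 8.5 g 78.1
t 7.87 p [475.5  84.2  52.6] rpy [180.    0.   95.4] F [ 0.2  1.  -1.2] M [-0.    0.04 -0.01] w 8.3 g 78.1
[[107 125 164 152 190 179  93  60  60  60  61  61  62  64  64  66  64  61]
 [104 116 145 160 178 197 178 135  54  57  61  58  61  62  64  59  58  58]
 [ 98  87 127 161 161 188 182 173  67  51  60  61  62  58  60  57  57  56]
 [104  98 112 119 138 185 181 178 132  71  61  62  61  60  62  60  57  56]
 [104 104 116 150 147 168 179 176 148  87  57  62  61  61  61  60  59  58]
 [106 103 104 120 134 147 171 178 111  73  67  58  63  59  63  68  69  69]
 [107 10
[... 342 characters left out ...]
196 197 197 208 186  59]
 [ 64  72 128 136 170 187 121 125 116 118 173 205 203 204 203 203 199 119]
 [196 189 193 194 199 205 187 126 104 101 139 194 200 201 202 201 203 188]
 [166 206 201 200 200 201 197 133  86  91 129 182 199 200 201 200 200 203]
 [101 161 200 197 198 199 200 192 189 189 190 197 198 198 200 200 200 202]
 [ 82 128 204 198 196 198 199 201 202 202 200 199 198 197 198 199 200 201]
 [ 84 110 179 201 197 196 197 199 199 200 200 200 199 197 196 197 200 200]
 [ 85  89 122 174 198 196 197 196 198 198 200 199 199 198 196 196 199 201]
 [ 82  83  89 149 201 197 196 197 197 198 198 199 199 199 197 196 197 199]
 [ 80  85  85 115 176 198 195 197 196 196 198 199 199 200 199 198 197 200]]
```

There is no force rise with the tip about 5 mm below the plate top, and the image shows the leg ending inside the hole. Lowering on to full depth.

Emit:
{"method": "arm_command", "body": {
  "motion": [
    [0,0,-0.08,0,0,0],
    [0,0,-0.08,0,0,0],
    [0,0,-0.08,0,0,0],
    [0,0,0,0,0,0],
    [0,0,0,0,0,0]
  ]
}}

```text
t: 8.33
ee_pos: [0.4751, 0.0841, 0.045]
orientation: [-3.141, -0.0, 1.665]
contact_force: [0.0, -0.5, -1.4]
grip_width: 0.0086
grasp_force: 78.1
```

Run:
```python
from h import *
F=[]
for i in range(6): F.append(arm.observe()["contact_force"]); s=snapshot("side")
st();print(np.mean(F,0).round(2)); cs=cam(s)
print(cv2.cvtColor(s["color"],cv2.COLOR_BGR2GRAY)[186:204,222:240])
cv2.imwrite("pics/s5.png",cv2.resize(s["color"][150:220,190:270],(800,700))[100:])
```

```text
t 8.63 p [475.5  84.2  45.4] rpy [180.   -0.   95.4] F [-0.2 -0.9 -1.9] M [ 0.02  0.01 -0.02] w 8.7 g 78.1
[-0.09 -0.28 -1.22]
[[105 118 156 173 189 158 109  76  74  57  62  60  60  60  61  58  56  56]
 [104 114 140 163 188 189 155 101  97  75  62  63  62  63  60  59  59  58]
 [103  96 129 166 174 199 211 190  58  64  59  63  63  62  61  61  60  56]
 [104 101 114 123 136 167 198 185  90  57  70  60  62  60  62  68  67  67]
 [106 106 107 112 134 159 181 179 147  78  72  64  61  60  69  72  72  70]
 [110 108 102  92 131 151 166 175 124  65  57  76  58  61  67  71  70  69]
 [ 76  75  71  68 109 117 144 192 138  61  44  77 114  55  57  61  63  68]
 [ 56  58  53  60  78  88 113 182 192  99  46  66 133 140 149 189  89  64]
 [ 66  52  53  49  51  56  74 133 198 209 191 192 196 198 196 208 186  60]
 [ 67  79 126 134 169 194 182  99 145 175 176 204 203 204 203 204 201 119]
 [143 192 194 193 198 205 201 149 100 113 138 194 201 201 202 201 202 188]
 [146 208 202 199 200 201 196 144  88 100 132 183 199 200 202 200 201 204]
 [105 161 200 198 198 198 199 190 189 189 190 196 198 198 200 200 200 203]
 [ 82 129 205 198 198 198 199 200 202 202 200 199 198 197 198 199 200 201]
 [ 84 110 179 200 197 197 198 198 199 200 200 199 199 198 196 198 201 200]
 [ 85  89 123 175 198 197 198 197 197 199 200 199 199 197 197 197 198 201]
 [ 82  84  91 149 202 196 196 198 197 197 199 199 199 198 198 197 197 199]
 [ 99  84  84 114 176 198 196 196 197 197 198 199 199 199 199 198 198 200]]
```

View pics/s5.png

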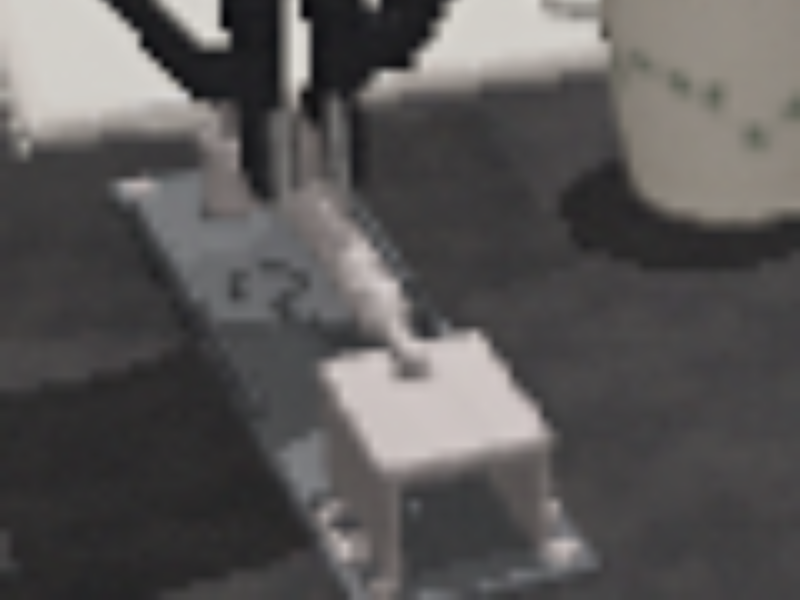

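The hook leg has gone down into the hole at (410,370) in the crop, with no contact force. Next I'll stretch along the frame, tilting slightly about the hole so the eye rises and the leg stays down.

Emit:
{"method": "arm_command", "body": {
  "motion": [
    [-0.02,0.18,0.05,0.12,0.01,0],
    [-0.02,0.18,0.05,0.12,0.01,0],
    [-0.02,0.18,0.06,0.12,0.01,0],
    [-0.02,0.18,0.06,0.12,0.01,0],
    [-0.02,0.18,0.06,0.12,0.01,0]
  ]
}}

```text
t: 9.05
ee_pos: [0.4726, 0.1101, 0.0538]
orientation: [3.141, -0.051, 1.667]
contact_force: [1.7, -9.2, -3.8]
grip_width: 0.0083
grasp_force: 77.9
```

Run:
```python
from h import *
import pickle
for i in range(4): st(); s=snapshot("side")
print(cv2.cvtColor(s["color"],cv2.COLOR_BGR2GRAY)[184:202,220:238])
o=st();s=snapshot("wrist");pickle.dump((o,s),open("pics/w6.pkl","wb"));c=cam(s,o)
print("post top",proj(c,[.466,.1725,.046]).round(1),"collar",proj(c,[.466,.1725,.03]).round(1))
```

```text
t 9.05 p [472.6 110.1  53.8] rpy [180.   -2.9  95.5] F [ 1.7 -9.2 -3.8] M [-1.5  -0.19  0.03] w 8.3 g 77.9
t 9.10 p [472.6 110.5  54. ] rpy [179.9  -2.9  95.5] F [-0.1 -8.4 -3.9] M [-1.43 -0.14  0.  ] w 8.4 g 77.9
t 9.15 p [472.6 110.   53.9] rpy [179.9  -2.9  95.5] F [ 0.8 -8.5 -2.8] M [-1.41 -0.15  0.04] w 8.7 g 77.9
t 9.20 p [472.6 109.8  53.8] rpy [179.9  -2.9  95.5] F [ 0.6 -9.2 -2.9] M [-1.38 -0.18  0.  ] w 8.7 g 77.9
[[101 101 113 137 151 163 186 111 102  65  61  63  61  59  61  64  66  62]
 [103 100 105 125 124 130 143 134  84  59  57  59  58  61  60  60  61  60]
 [106 102 100 121 135 155 112 133 147  52  63  57  60  62  60  60  59  57]
 [106 106 101 100 114 149 158 177 166 104  71  61  62  63  63  60  59  60]
 [ 84 104  71  73 111 143 141 164 187 157  82  73  59  68  68  69  70  67]
 [ 59  72  58  71  88 126 154 166 182 169 128  78 101  67  71  72  71  70]
 [ 60  74  70  63  82 121 139 153 149 144 116  68 110  88  69  69  70  69]
 [ 66  66  78  70  66  90 108 135 181 193  80  52  83 123  69  62  67  68]
 [ 69  58  64  61  54  63  86 100 153 200 144  99  47  96 113  53  57  62]
 [ 74  66  57  59  52  63 100 101 120 185 197 116  44  64 132 140 148 188]
 [ 75  70  69  73  98  94 100 110 107 143 201 197 191 190 196 196 197 207]
 [ 75  71  61  82 151 153 174 195 184  94 138 158 203 203 204 203 203 203]
 [ 74 117 195 189 195 195 198 204 197 112  92 104 156 193 199 201 202 201]
 [ 73 105 181 204 200 199 199 200 196 135  91  92 134 181 199 199 202 201]
 [ 73  78 122 177 199 198 198 199 199 192 189 189 191 196 198 198 200 201]
 [ 73  76  91 138 202 197 198 197 198 200 202 202 200 199 197 197 198 199]
 [110  71  84 108 178 200 196 197 197 198 199 200 200 199 199 198 196 197]
 [119  73  85  88 122 174 198 196 196 197 198 199 199 199 199 197 196 197]]
t 9.25 p [472.6 109.8  53.7] rpy [179.9  -2.9  95.5] F [ 1.1 -8.4 -2.1] M [-1.45 -0.18  0.01] w 8.5 g 77.9
post top [251.7 120.7] collar [251.8 118.5]
```

The tension is about 8.7 N, so the leg is holding in the hole. Now I'll measure the eye against the post in the wrist view.

Run:
```python
from h import *
import pickle
o,s=pickle.load(open("pics/w6.pkl","rb"))
cv2.imwrite("pics/w6.png",cv2.resize(s["color"][80:240,150:360],(787,600),interpolation=cv2.INTER_CUBIC))
```

```text
(no output)
```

View pics/w6.png

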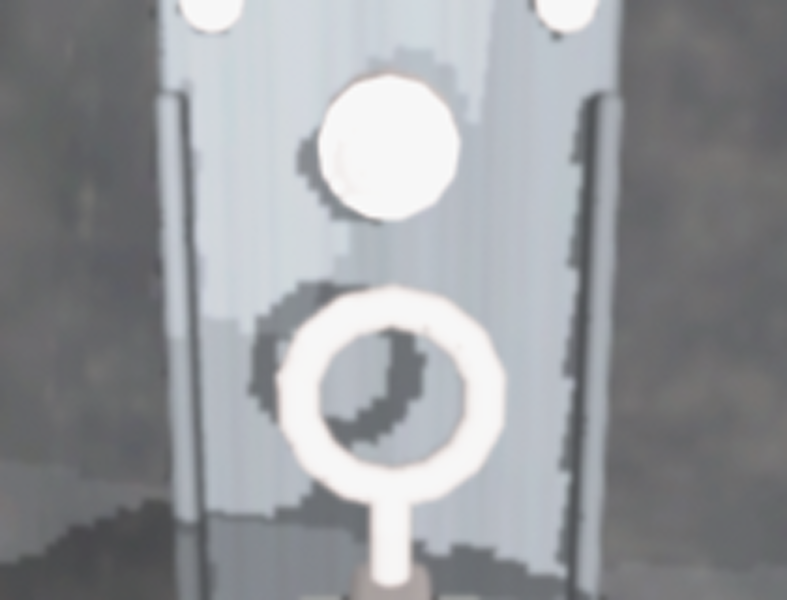

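The crop shows the collar and head centred at (389,146), which is image (253.8,118.9), and the eye at (391,397), which is image (254.3,185.9). They line up laterally to within about 0.3 mm. The eye needs to go about 27.5 mm farther, and it clears the head by about 6 mm.

Emit:
{"method": "arm_command", "body": {
  "motion": [
    [-0.02,0.19,0,0,0,0],
    [-0.02,0.19,0,0,0,0],
    [-0.02,0.19,0,0,0,0],
    [-0.02,0.19,0,0,0,0],
    [-0.01,0.19,0,0,0,0]
  ]
}}

```text
t: 9.72
ee_pos: [0.4697, 0.137, 0.0535]
orientation: [3.141, -0.048, 1.668]
contact_force: [2.2, -15.6, -3.1]
grip_width: 0.0086
grasp_force: 77.9
```

Run:
```python
from h import *
import pickle
for i in range(4): o=st(); s=snapshot("side")
o=st();w=snapshot("wrist");pickle.dump((o,w,s),open("pics/w7.pkl","wb"));c=cam(w,o)
print("post top",proj(c,[.467,.1725,.046]).round(1),"collar",proj(c,[.467,.1725,.03]).round(1))
R=Ro.from_euler("xyz",o["orientation"]).as_matrix();E=o["ee_pos"]+R@[.0355,.0004,.0007];print("eye",E.round(4),proj(c,E).round(1))
g=cv2.cvtColor(w["color"],cv2.COLOR_BGR2GRAY)
m=(g[150:225,215:295]>225).astype(np.uint8)
for r in range(0,75,2): print("".join(".#"[v] for v in m[r]))
```

```text
t 9.72 p [469.7 137.   53.5] rpy [180.   -2.7  95.6] F [  2.2 -15.6  -3.1] M [-2.52 -0.27  0.11] w 8.6 g 77.9
t 9.77 p [469.7 137.7  53.5] rpy [180.   -2.8  95.6] F [  2.  -14.6  -1.8] M [-2.44 -0.31  0.07] w 8.5 g 77.9
t 9.82 p [469.6 137.3  53.5] rpy [180.   -2.7  95.6] F [  2.4 -14.6  -3.1] M [-2.45 -0.32  0.03] w 8.6 g 77.9
t 9.87 p [469.6 137.   53.5] rpy [180.   -2.7  95.6] F [  2.1 -13.9  -2.9] M [-2.52 -0.29  0.08] w 8.8 g 77.9
t 9.92 p [469.7 136.9  53.5] rpy [180.   -2.7  95.6] F [  2.3 -14.8  -3.3] M [-2.43 -0.31  0.07] w 8.4 g 77.9
post top [254.5 179.8] collar [254.4 172.4]
eye [0.4666 0.1722 0.0544] [253.7 184.9]
................................................................................
................................................................................
................................................................................
................................................................................
................................................................................
............................................................
[... 1912 characters left out ...]
....................................................
................................................................................
................................................................................
................................................................................
................................................................................
................................................................................
................................................................................
................................................................................
................................................................................
```

Run:
```python
from h import *
import pickle
o,w,s=pickle.load(open("pics/w7.pkl","rb"))
g=cv2.cvtColor(w["color"],cv2.COLOR_BGR2GRAY)[148:222:2,218:292]
print(np.percentile(g,[5,25,50,75,95]))
for r in g: print("".join(chr(48+int(v)//26) for v in r))
```

```text
[ 75. 121. 126. 187. 215.]
55555555555555555555555544444444444444444444444444444444444444444444444444
55555555555555555555444444444444444444444444444444444444444444444444444444
55555555555555555555444444334444444444444444444444444444444444444444444444
55555555555555444443333333333334444444444444444444444444444444444444444444
55555555555544333333333333333344444555544444444444444444444444444444444444
55555555554333333223333444555566666777766666555554444444444444444444444444
55555554443333333233455677777777778888888777777766655444444444444444444444
55554443333333333345667778888888888888888888888887776655444444444444444444
55443333333333345667777888888888887777788888888888887776554444444444444444
44333333334445666777888888777777766656666777777788888877665544444444444444
33333333345567787788888777666555555555555555666777888888777665444444444444
33333222345678888888777766554566777777777765555556777788888776544444444444
33222222356788888877766555556677777888888877655555666677888877654444444444
32222223467778888777765555567777788888888888776555555677788887765444444444
22222234577778887766765
[... 1001 characters left out ...]
6777888887765444444444444
44444444444455677788888877766655555444555556666777788887777654444444444444
44444444444444556667888888887777777666677777777788888777655444444444444444
44444444444444444556777888888888888888888888888888777665444444444444444444
44444444444444444434456777788888888888888888887777665544444444444444444444
44444444444444333332234556666777778888877777766665544444444444444444444444
44444444444333222222222233333455677888876555554444444444444444444444444444
33344444443322222222222222222345677888876544444444444444444444444444444444
22222222222222222222222222222235677888876544444444444444444444444444444444
22222222222222222222222222222235677888776544444444444444444444444444444444
```

The ring is centred at (254,185) and the head shows inside it, centred near (254.5,179.5). Both match their predicted projections, so the eye is over the post to within about 1 mm. Lowering while tilting about the hole.

Emit:
{"method": "arm_command", "body": {
  "motion": [
    [0,0,-0.08,-0.16,-0.02,0],
    [0,0,-0.08,-0.16,-0.02,0],
    [0,0,-0.08,-0.16,-0.02,0],
    [0,0,-0.08,-0.16,-0.02,0],
    [0,0,-0.08,-0.16,-0.02,0]
  ]
}}

```text
t: 10.38
ee_pos: [0.4695, 0.1366, 0.0416]
orientation: [3.14, 0.023, 1.668]
contact_force: [0.9, -14.2, -1.3]
grip_width: 0.0087
grasp_force: 77.9
```

Run:
```python
from h import *
for i in range(4): o=st(); s=snapshot("side")
R=Ro.from_euler("xyz",o["orientation"]).as_matrix();E=o["ee_pos"]+R@[.0355,.0004,.0007];print("eye",E.round(4))
H=o["ee_pos"]+R@[-.1073-.0486,0,.0137];print("tip est",H.round(4))
```

```text
t 10.38 p [469.5 136.6  41.6] rpy [179.9   1.3  95.6] F [  0.9 -14.2  -1.3] M [-2.43 -0.38  0.09] w 8.7 g 77.9
t 10.43 p [469.3 136.8  41.2] rpy [179.9   1.4  95.6] F [  2.8 -14.1  -0.8] M [-2.41 -0.38  0.12] w 8.6 g 77.9
t 10.48 p [469.3 136.9  41.4] rpy [179.9   1.3  95.6] F [  2.5 -14.9  -1.8] M [-2.4  -0.37  0.16] w 8.7 g 77.9
t 10.53 p [469.3 136.8  41.5] rpy [179.9   1.3  95.6] F [  2.1 -15.2  -0.9] M [-2.42 -0.33  0.18] w 8.5 g 77.9
eye [0.4663 0.1722 0.04  ]
tip est [ 0.4847 -0.0186  0.0314]
```

There is no vertical force and the eye is now 6 mm below the post top, around the head. Lowering the rest of the way to the collar.

Emit:
{"method": "arm_command", "body": {
  "motion": [
    [0,0,-0.06,-0.15,-0.02,0],
    [0,0,-0.06,-0.15,-0.02,0],
    [0,0,-0.06,-0.15,-0.02,0],
    [0,0,0,0,0,0],
    [0,0,0,0,0,0]
  ]
}}

```text
t: 11.0
ee_pos: [0.4697, 0.1371, 0.0369]
orientation: [3.138, 0.062, 1.668]
contact_force: [2.1, -12.8, 3.9]
grip_width: 0.0087
grasp_force: 78.8
```

Run:
```python
from h import *
for i in range(4): o=st(); s=snapshot("side")
R=Ro.from_euler("xyz",o["orientation"]).as_matrix();E=o["ee_pos"]+R@[.0355,.0004,.0007];print("eye",E.round(4))
H=o["ee_pos"]+R@[-.1073-.0486,0,.0137];print("tip est",H.round(4))
w=snapshot("wrist");g=cv2.cvtColor(w["color"],cv2.COLOR_BGR2GRAY)[148:222:2,218:292]
for r in g: print("".join(chr(48+int(v)//26) for v in r))
```

```text
t 11.00 p [469.7 137.1  36.9] rpy [179.8   3.5  95.6] F [  2.1 -12.8   3.9] M [-1.96 -0.26  0.07] w 8.7 g 78.8
t 11.05 p [469.7 137.1  36.9] rpy [179.8   3.5  95.6] F [  1.6 -13.7   4. ] M [-1.98 -0.23  0.04] w 8.4 g 78.8
t 11.10 p [469.7 137.1  37. ] rpy [179.8   3.5  95.6] F [  2.1 -14.1   3.4] M [-1.94 -0.18  0.11] w 8.7 g 78.8
t 11.15 p [469.7 137.1  36.9] rpy [179.8   3.5  95.6] F [  1.2 -14.    4.1] M [-2.01 -0.18  0.08] w 8.9 g 78.8
eye [0.4667 0.1724 0.0341]
tip est [ 0.4849 -0.0186  0.0329]
55555555555555555555555555555555555555555555555555555555555555555555555555
55555555555555555555555444444444444555555555665555555555555555555555555555
55555555555555544334444444444444444444444555555555555555555555555555555555
55555555555554433333344444444444444444444455555555555555555555555555555555
55555554333333333333444444444444555566555555555555555555555555555555555555
55555554333333333334444455566677778888887776666655555555555555555555555555
55555544333333333344556778888888888899988888888877766555555555555555555555
5544333333333333345677888899999999999999999999998888776555555555555555
[... 1479 characters left out ...]
8888899998876555555555555
33333333333457888999999988877777888888888777777888899999888765555555555555
33333333333334567888999999988888888888888888888899999888876555555555555555
33333333333333334578888999999999999888899999999999888876555555555555555555
33333333333333333345678888999999999999999999999888876655555555555555555555
33333333333333333333345677778888888999988888888776655555555555555555555555
33333333333344333333333333344556788999887666655555555555555555555555555555
33333333333344333333333333333346788999887544555555555555555444455555555555
33333333334444333333333333333346788999887534555555555555544333333444455555
33333444444443333333333333333346788999887544555555444444333333333333445555
```

An upward force of about 5 N shows the eye is on the collar, and the head now sits above the ring. Before releasing, I'll ease back so the post takes the tension gently.

Emit:
{"method": "arm_command", "body": {
  "motion": [
    [0,-0.04,0,0,0,0],
    [0,-0.04,0,0,0,0],
    [0.01,-0.04,0,0,0,0],
    [0,-0.03,0,0,0,0],
    [0,0,0,0,0,0]
  ]
}}

```text
t: 11.67
ee_pos: [0.4705, 0.1334, 0.0373]
orientation: [3.137, 0.06, 1.667]
contact_force: [0.1, -10.8, 5.9]
grip_width: 0.0088
grasp_force: 79.1
```

Run:
```python
from h import *
for i in range(4): o=st(); s=snapshot("side")
```

```text
t 11.67 p [470.5 133.4  37.3] rpy [179.7   3.4  95.5] F [  0.1 -10.8   5.9] M [-1.39 -0.14 -0.01] w 8.8 g 79.1
t 11.72 p [470.6 133.4  37.3] rpy [179.7   3.4  95.5] F [  0.6 -10.3   6.3] M [-1.43 -0.11 -0.01] w 8.4 g 79.1
t 11.77 p [470.6 133.4  37.3] rpy [179.7   3.4  95.5] F [  1.9 -10.7   5.6] M [-1.43 -0.09  0.01] w 8.8 g 79.1
t 11.82 p [470.6 133.4  37.3] rpy [179.7   3.4  95.5] F [  0.3 -10.9   5.6] M [-1.47 -0.13  0.01] w 8.8 g 79.1
```

Emit:
{"method": "arm_command", "body": {
  "motion": [
    [0,-0.03,0.01,0,0,0],
    [0,-0.03,0.01,0,0,0],
    [0,-0.03,0.01,0,0,0],
    [0.01,0,0,0,0,0],
    [0,0,0,0,0,0]
  ]
}}

```text
t: 12.28
ee_pos: [0.4706, 0.1321, 0.0374]
orientation: [3.137, 0.058, 1.666]
contact_force: [1.3, -5.3, -0.1]
grip_width: 0.0087
grasp_force: 78.1
```

Run:
```python
from h import *
for i in range(4): o=st(); s=snapshot("side")
```

```text
t 12.28 p [470.6 132.1  37.4] rpy [179.7   3.3  95.4] F [ 1.3 -5.3 -0.1] M [-0.68 -0.17  0.06] w 8.7 g 78.1
t 12.33 p [470.6 132.1  37.4] rpy [179.7   3.3  95.4] F [ 0.8 -5.4 -0.1] M [-0.7  -0.21  0.04] w 8.6 g 78.1
t 12.38 p [470.6 132.1  37.4] rpy [179.7   3.3  95.4] F [ 1.6 -4.4  0.5] M [-0.68 -0.24  0.08] w 8.4 g 78.1
t 12.43 p [470.6 132.1  37.5] rpy [179.7   3.3  95.5] F [ 1.4 -5.6  0.1] M [-0.7  -0.25  0.11] w 8.6 g 78.1
```

The post now carries most of the tension. I'll ease a little more, then open.

Emit:
{"method": "arm_command", "body": {
  "motion": [
    [0,-0.03,0,0,0,0],
    [0,-0.03,0,0,0,0],
    [0,0,0,0,0,0],
    [0,0,0,0,0,0]
  ]
}}

```text
t: 12.82
ee_pos: [0.4706, 0.1318, 0.0373]
orientation: [3.136, 0.056, 1.665]
contact_force: [0.8, 4.0, -0.4]
grip_width: 0.0086
grasp_force: 78.1
```

Emit:
{"method": "arm_command", "body": {
  "motion": [
    [0,0,0,0,0,0],
    [0,0,0,0,0,0],
    [0,0,0,0,0,0],
    [0,0,0,0,0,0],
    [0,0,0,0,0,0]
  ],
  "hand": 40
}}

```text
t: 13.23
ee_pos: [0.4701, 0.1305, 0.0372]
orientation: [3.138, 0.058, 1.665]
contact_force: [0.4, 0.6, -0.3]
grip_width: 0.0402
grasp_force: 0.0
```

Run:
```python
from h import *
o=st(); w=snapshot("wrist");c=cam(w,o);print(proj(c,[.467,.1725,.046]).round(1))
g=cv2.cvtColor(w["color"],cv2.COLOR_BGR2GRAY)[140:230:3,214:298:2]
for r in g: print("".join(chr(48+int(v)//26) for v in r))
```

```text
t 13.23 p [470.1 130.5  37.2] rpy [179.8   3.3  95.4] F [ 0.4  0.6 -0.3] M [ 0.06  0.01 -0.02] w 40.2 g 0.0
[255.  179.7]
777777777777766666667777777777777777777777
777777777776666666666777777777777777777777
777777777776556666666667777777777777777777
777777777665555667899987767777777777777777
777776667545558999999999998777777777777777
777775444445589998999999889867777777777777
777775444445889999999999999997777777777777
777544444468999999999999999999977777777777
777544446899999977667788999999998777777777
776444458999998768999999899999999977777777
776444589999977899999999999999999987777777
776444799999878999999999999999999998777777
776445999999899999999999999998899999777777
777756999997899999999999999987799999777777
777756999997789999999999999877799999777777
777767999996667899999999998777799999777777
777777999997444478999999877777799999777777
677777899999644444566676777777999998777777
556666689999854444666677777768999997777777
444444479999998545677777777899999977777777
444444447999999987777777789999999777777777
444444444689999999999999999999987777777777
444444444446899999999999999998777777777777
444444444444458999999999999877777777777777
444444444444444445899998777777777777777777
444444444444444444899997555556766666777777
444444444445555545899997444446644444457777
444444444445555555899996444444444444467765
444444444555555555699996444444554444444554
444444444555555555689996544444455444445554
```

The eye stays round the post and the spring is free. Retreating straight up, then checking from the side and scene views.

Emit:
{"method": "arm_command", "body": {
  "motion": [
    [0,0,0.2,0,0,0],
    [0,0,0.5,0,0,0],
    [0,0,0.8,0,0,0],
    [0,0,0.9,0,0,0],
    [0,0,0.9,0,0,0]
  ],
  "hand": 60
}}

```text
t: 13.7
ee_pos: [0.4697, 0.1304, 0.1373]
orientation: [3.139, 0.058, 1.665]
contact_force: [0.9, -0.0, 0.5]
grip_width: 0.0601
grasp_force: 0.0
```

Emit:
{"method": "arm_command", "body": {
  "motion": [
    [0,0,0.9,0,0,0],
    [0,0,0.5,0,0,0],
    [0,0,0,0,0,0],
    [0,0,0,0,0,0],
    [0,0,0,0,0,0]
  ]
}}

```text
t: 14.12
ee_pos: [0.4695, 0.1304, 0.1776]
orientation: [3.139, 0.058, 1.665]
contact_force: [-0.7, 0.3, -0.2]
grip_width: 0.0598
grasp_force: 0.0
```

Run:
```python
from h import *
o=st(); w=snapshot("wrist"); c=cam(w,o); s=snapshot("side"); cs=cam(s)
g=cv2.cvtColor(w["color"],cv2.COLOR_BGR2GRAY)
P=[.467,.1725]; u=np.array([-.0945,.9955])
p=proj(c,[*P,.046]);print("post",p.round(1),"eye exp",proj(c,[*(np.array(P)-.0055*u),.0325]).round(1))
x,y=p.astype(int)
for r in g[max(y-24,0):y+40:2,x-26:x+26]: print("".join(chr(48+int(v)//26) for v in r))
print(cv2.cvtColor(s["color"],cv2.COLOR_BGR2GRAY)[186:204,220:238])
```

```text
t 14.12 p [469.5 130.4 177.6] rpy [179.8   3.3  95.4] F [-0.7  0.3 -0.2] M [ 0.03  0.03 -0.01] w 59.8 g 0.0
post [254.5 119.5] eye exp [254.4 123.3]
4444444444444444444444444444444444444444444444444444
4444444444444444444444444444444444444444444444444444
4444444444444444444444444444444444444444444444444444
4444444444444444444444444444444444444444444444444444
4444444444444444444444444444444444444444444444444444
4444444444444444444444444555544444444444444444444444
4444444444444444433456667777776654444444444444444444
4444444444444444334566767777777765544444444444444444
4444444444444433456777788888888887765544444444444444
4444444443333345677776666777777778887765444444444444
4444444443223567787656677778877666778877544444444444
4444444333335678776566777888888776667787754444444444
4444443322356788765567778888888777776778775444444444
4444443223467887655566777888887778876677876544444444
4445543223467877545556677777777787654567876544444444
4445543223467877544466777777777765434567876544444444
5555544333467887654445566666654332234567876555444444
55555444333567877554445555554322333456787765555555
[... 1395 characters left out ...]
188 189 193 194 194 205]
 [ 82 115  81  85 148 155 175 192 182  93 125 149 200 201 201 201 200 201]
 [107 121 192 185 191 192 196 202 194 113 101 109 155 189 197 199 200 199]
 [ 83 101 178 201 198 197 196 198 193 133  95 100 131 179 197 197 198 196]
 [ 68  76 121 173 197 195 196 196 197 189 187 188 188 194 195 195 197 198]
 [ 67  71  81 135 201 197 195 196 197 198 199 199 197 197 196 194 195 196]
 [106  70  80 107 175 198 195 193 195 196 196 197 197 196 196 195 194 195]
 [120 110  89  87 120 173 194 194 195 194 195 197 196 196 196 195 194 193]
 [122 116  81  83  89 147 198 194 193 195 193 195 196 196 197 196 195 194]
 [120 117  96  83  81 112 173 195 192 194 194 194 195 197 196 197 197 196]]
```

The eye ring is centred at about (254.8,123.6), against (254.4,123.3) expected for a seated eye, and the leg is still in the hole. Handing in.

```bash
python3 -c "
from cell import arm
print(arm.finish_job())"
```

```text
the job is handed in; nothing more can be done
None
```

I handed the job in at about 14 s of arm time: the spring's leg is in the anchor plate's hole, its eye is round the post on the collar, and the gripper is clear; the hand-in returned no verdict.

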